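# Gauge a jar's lid height, then draw the index pin and hold it out

## Robot

A 7-joint arm with a two-finger parallel gripper is mounted at the origin on a cart in front of the work surface, level with it; the furniture and walls round the work are solid. World frame = base frame: x ahead of the robot, y to its left, z up, the work surface at z = 0. Lengths are in m, angles in rad, forces in N, time in s.
With the tool pointing down it reaches from about 0.35 to 0.9 m from the base axis. Payload 8.1 kg.
Tool frame: the origin (TCP) lies on the centre line of the jaws, within the pads' length; the fingertips stand robot.tips_ahead ahead of it and the grasp point (between the pads) lies 8 mm behind it (robot.tips_ahead is the distance from the TCP to the fingertips, in m); z points along the fingers, y is the line along which they close (so a half turn about z gives the same grasp; the last joint's range is limited). The gripper opens to 85 mm and grips with 20 to 120 N. Pads are 22 mm wide; open, the fingers measure 114 mm over their backs; the gripper's body (76 mm by 85 mm) begins 54 mm behind the grasp point. The pads swing forward as they close: fully open they stand 13 mm farther back than shut.
Start: joints at [1.174, 0.434, 0.025, 1.573, -0.012, 1.134, -0.075], TCP at [0.181, -0.598, 0.242] pointing down, gripper open.
Joint ranges: [-2.62, 2.62], [-0.44, 2.09], [-1.27, 1.32], [0.08, 2.57], [-1.32, 4.46], [0.12, 2], [-2.74, 2.74]. Speed limits (rad/s): [2.22, 2.22, 3.01, 3.01, 3.14, 3.14, 3.14].

## Interface

Orientations are given as a rotation vector (axis times angle).
In Python, from workcell import robot gives the robot as it stands.
- The arm moves only by the shell command python3 -m jog 'ROWS' [FORCE]. ROWS is JSON, one flat list of numbers, 7 for each row, row after row: the turn, a rotation vector about the world's x, y, z in rad, then the shift along the world's x, y, z in m, then the closure in counts, from 0 (fully open) to 255 (shut). A call has 1 to 20 rows; each row shifts and turns the commanded pose from where the row before left it; what a row does not reach is not made up. A row lasts 1/12 s, in which the tool goes at most 41.7 mm and 7.16 degrees, less where a joint would pass 70% of its speed; a pose out of reach is approached as far as the arm can. A call with a gripper value outside its range is refused whole. The fingers move at their own pace and stop on an object; FORCE is the grip in N (left out, the last holds). Time passes only in rows, so rows that do not move let the fingers close. It gives the time, the measured TCP pose, the force, the opening and the grip force at its end, in the units of the state.
- robot.get_obs(): the state, without advancing time (a new reading comes with each control period).
- robot.camera(name): name is "scene" or "top" or "wrist"; returns (picture, depth): 384x512x3 uint8, red, green, blue; 384x512 float32, m along the optical axis (not along the pixel's ray), 0 where there is no reading.
- robot.camera_params(name): a dict with "camera_matrix" (3x3 intrinsics, pixels), "dist" ([k1, k2, p1, p2, k3] as OpenCV has them; the pictures are not rectified), "world_from_camera" (4x4, takes a point from camera to world coordinates). Camera axes: x right, y down, z forward; pixel columns grow to the right and rows downward; lengths in m; the calibration is good to about 2 mm. A picture is of the moment at which its call begins: read the wrist's pose just before it. camera_params takes no time and is no camera call; for the wrist camera it gives the pose at the moment of the call.
- robot.close_job(): hands the job in; it is judged then, once.
Trained networks look in the newest picture that a camera, given by its name, has taken for a name from the list of things; names that differ only in an ending like _2 or _b are one class to them, and where a whole thing is asked for, a point or a joint stands for the part that bears it (a point fixed in the world has none). Each returns a list of dicts, best first, with "p" (0 to 1); they miss things now and then, are a little off and sometimes report something else, mostly with a low value. They report only what shows in the picture. A call takes as long as a camera call. They do not tell look-alikes from the thing itself.
- robot.regions_of(camera, name): "pixels" (384x512 bool, what is visible of it) and "xy" ([column, row] in pixels, amid what is visible of it).
The state is a dict: "t": time; "joint_pos": joint angles; "joint_vel": joint speeds; "joint_efforts": joint torques, N m; "eef_pos": TCP position; "tool_rot": TCP orientation; "ft_force": force on the tool from outside, world axes, zero at the start; "ft_torque": the same for the moment, N m; "finger_gap": opening from 0.0 (shut) to 1.0 (fully open); "gripper_force": force on a finger pad.
Only numpy, scipy, OpenCV 4.12 (cv2) and the standard library are available. Lean on these libraries where they do the work, as an engineer would, in place of code of your own. Each camera call takes 0.05 s, during which the arm holds its last target. There are 200 camera calls.

## Task

Check the lid height of the black-lidded jar in the gauging fixture: press the gauge head fully down to its stop so that the sprung foot rests on the lid and the dial reads, keep it there for a second, then let the head spring right back up. After that pull the red knob of the index pin straight up as far as it goes, so that the sprung shuttle carries the jar out to its end stop, and finish still gripping the knob with the pin held fully out, because I want the shuttle left free while I change it for the next jar size. Do not disturb the other jars, the timer and the label roll standing around the fixture.

Things in the scene. Friction and masses are not known exactly. Their poses are not given: they have to be found in the camera images.
- fixture: Gauging fixture, fixed to the worktop: grey base plate 265 x 152 mm, guides for a shuttle, square column (199 mm high) at its right end, dark bracket on the near side that carries the index plunger. It stands along the worktop. Origin on the worktop under the base; its x axis runs along the shuttle's guides towards the column (to the right as the operator sees it), its -y side with the dial and the index plunger faces the operator, z up.
- press_top (a point): Centre of the top face of the black round press cap (36 mm across, 14 mm high, slightly domed) on top of the gauge head, 193 mm above the worktop with the head up. It is pressed straight down from above; the column's top, 6 mm higher than the cap, begins 42 mm from it towards +x of the fixture.
- gauge_head (a joint): Downward travel of the gauge head (carriage with dial) on the column: 0 = up, 0.025 m = down on its hard stop. A spring returns it: about 3 N to start it, about 9 N in all at the stop with the foot on the jar. It springs right up by itself in under 1 s when let go.
- gauge_foot (a joint): How far the sprung foot of the dial gauge is pushed back into the head, m; 0 = free, range 0 to 0.014. With a jar of right height in the nest it reads 0.008 when the head is on its stop; the red needle of the dial turns with it. With the head up the foot hangs 17 mm above the lid.
- foot_face (a point): Centre of the underside of the gauge's round steel foot (15 mm across).
- jar_mid (a point): Centre, half-way up, of the jar being gauged: white cream jar with black lid, 44 mm across, 35 mm high, about 50 g, loose in the shuttle's round nest (11 mm deep, 48 mm wide).
- nest_mid (a point): Point on the axis of the shuttle's nest, 17.5 mm above the nest's floor (where the centre of a seated jar is).
- shuttle (a joint): Travel of the sprung shuttle away from the column (-x of the fixture): 0 = under the gauge, locked there by the index pin; 0.070 m = out on its end stop. A spring of about 4 N pulls it out slowly (under 2 s) as soon as the pin is clear of its seat hole.
- knob_mid (a point): Centre, at grasping height, of the red round pull knob of the index plunger: 28 mm across, 27 mm high, gripping band 15 mm high centred here, 100.5 mm above the worktop when the pin is seated. Below the knob are a 16 mm sleeve and a 22 mm lock nut; the bracket's flat top lies 37 mm below this point. Moves with the pin.
- index_pin (a joint): Lift of the index pin (straight up): 0 = seated, 0.012 m = fully out on its stop. The pin leaves its seat hole at about 0.0075. A spring pushes it down: about 6.5 N to start, about 10 N when fully out; let go, it snaps down again.
- jar_next: Bystander: white cream jar with black lid, 44 mm across, 35 mm high, beside the fixture. Origin at its underside.
- jar_open: Bystander: open white cream jar, 43 mm across, 29 mm high, beside the fixture. Origin at its underside.
- timer: Bystander: white timer 64 x 64 x 19 mm right of the fixture. Origin at its underside.
- label_roll: Bystander: roll of labels 68 mm across, 29 mm high, behind the fixture. Origin at its underside.
Things that resemble listed ones, but are neither listed nor needed, are in the scene too. What is shaped like the part that bears jar_mid but orange is not meant.

How it is judged:
On the way, in this order (a step that is already met when the one before it is completed fails the run):
1. the gauge head is held down on its stop with the foot resting on the jar's lid under it (value of joint gauge_head above 0.0232 m and value of joint gauge_foot above 0.005 m and horizontal distance between foot_face and jar_mid below 0.008 m and value of joint shuttle below 0.004 m), for 0.5 s.
2. the head is back up while the shuttle still stands locked under it (value of joint gauge_head below 0.003 m and value of joint shuttle below 0.004 m), for 0.1 s.
At the end, for the whole second after the job is handed in: The robot's fingers still hold the red knob with the index pin pulled out at least 10.5 of its 12 mm; the shuttle is out on its end stop (at least 66 of 70 mm) with the jar seated upright in its nest (within 7 mm), and the gauge head is up (within 3 mm) (value of joint index_pin above 0.0105 m and contact force between the fingers and index_pin above 2 N and value of joint shuttle above 0.066 m and value of joint gauge_head below 0.003 m and distance between jar_mid and nest_mid below 0.007 m and angle between jar_mid's own z axis and vertical below 0.12 rad); the arm keeps its last pose, push and grip.
It fails at once if the jar is tipped or lifted out of its nest (angle between jar_mid's own z axis and vertical above 0.3 rad or distance between jar_mid and nest_mid above 0.015 m).
It fails at once if the shuttle is released while the gauge head is still down (value of joint each of shuttle, gauge_head above 0.006 m).
It fails at once if a thing standing around the fixture is moved more than 20 mm (distance of any of jar_next, jar_open, timer, label_roll from where it was at the start of the episode above 0.02 m).
It also fails if it takes over 42 s, if anything falls off the work surface, if the arm or the gripper's body presses on something with over 40 N, if the wrist force passes 120 N, or if a joint passes its speed limit or range.

## Working session

There is one attempt and no reset: what is moved stays moved. The work goes in short steps, Python scripts to look and compute and a shell command to move; the robot and the scene stay as the last step left them, time stands still between calls to the robot, and variables do not carry over. Pictures are saved under pics/ and viewed, at most 10 in all, crops included, and the job is handed in when it is done.

```bash
ls; mkdir -p pics; cat > h.py <<'E'
import numpy as np, cv2
from workcell import robot
def pts(cam, mask, depth):
    P=robot.camera_params(cam);K=np.array(P["camera_matrix"]);d=np.array(P["dist"]);T=np.array(P["world_from_camera"])
    v,u=np.nonzero(mask&(depth>0))
    n=cv2.undistortPoints(np.stack([u,v],1).astype(float)[:,None],K,d)[:,0]
    z=depth[v,u]; X=np.c_[n*z[:,None],z]
    return X@T[:3,:3].T+T[:3,3]
E
python3 - <<'E'
from h import *
o=robot.get_obs();print(o["eef_pos"],o["tool_rot"],robot.tips_ahead,o["t"])
ims=[]
for c in("scene","top"):
    im,d=robot.camera(c);cv2.imwrite(f"pics/{c}0.png",im[:,:,::-1])
    for n in("press_top","knob_mid","jar_mid","fixture","foot_face"):
        for r in robot.regions_of(c,n)[:3]:
            p=pts(c,r["pixels"],d)
            print(c,n,round(r["p"],2),np.round(r["xy"]),r["pixels"].sum(),np.round(np.median(p,0),3) if len(p) else '',np.round(np.percentile(p,[2,98],axis=0),3).tolist() if len(p) else '')
E
```

```text
pics
[ 0.18079875 -0.59776229  0.24149428] [-3.10618727e+00 -4.59489282e-01  6.14665943e-04] 0.011 0.0
top press_top 0.62 [270. 176.] 665 [ 0.43  -0.219  0.181] [[0.401, -0.248, 0.064], [0.454, -0.188, 0.196]]
top press_top 0.33 [327. 207.] 673 [ 0.347 -0.339  0.018] [[0.314, -0.374, 0.009], [0.382, -0.306, 0.023]]
top knob_mid 0.57 [216. 195.] 131 [ 0.437 -0.088  0.112] [[0.426, -0.101, 0.103], [0.45, -0.076, 0.117]]
top jar_mid 0.85 [383. 230.] 304 [ 0.244 -0.443  0.036] [[0.225, -0.466, 0.013], [0.263, -0.425, 0.039]]
top jar_mid 0.63 [369. 197.] 296 [ 0.324 -0.442  0.036] [[0.305, -0.463, 0.009], [0.344, -0.425, 0.04]]
top jar_mid 0.45 [261. 190.] 204 [ 0.431 -0.199  0.066] [[0.42, -0.22, 0.034], [0.451, -0.183, 0.072]]
top fixture 0.82 [241. 194.] 6792 [ 0.432 -0.152  0.03 ] [[0.344, -0.263, 0.012], [0.55, -0.026, 0.2]]
top fixture 0.62 [210. 201.] 128 [ 0.436 -0.088  0.112] [[0.425, -0.1, 0.1], [0.449, -0.076, 0.117]]
top foot_face 0.19 [260. 190.] 193 [ 0.431 -0.198  0.066] [[0.42, -0.22, 0.038], [0.45, -0.183, 0.071]]
```

```bash
python3 - <<'E'
from h import *
a=cv2.imread("pics/scene0.png");b=cv2.imread("pics/top0.png")
cv2.imwrite("pics/top0c.png",cv2.resize(b[100:300,130:430],(800,533),interpolation=cv2.INTER_CUBIC))
E
```

```text
(no output)
```

View pics/scene0.png

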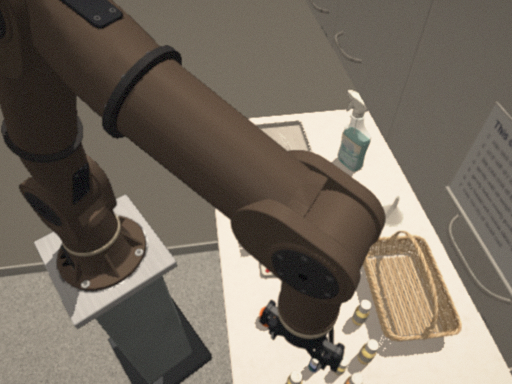

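View pics/top0c.png

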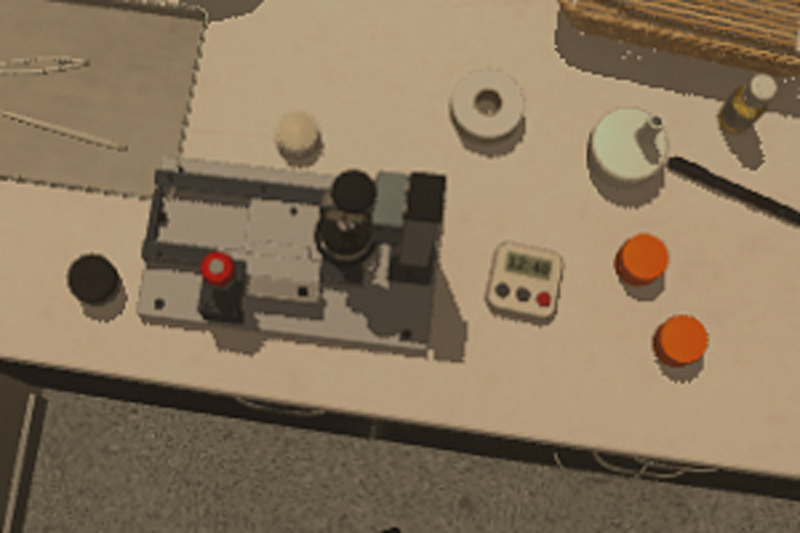

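The top view shows the cap at crop (353,191), the red knob at (217,267), the column at (425,195), the other black-lidded jar at (92,280) and the timer at (525,280). The scene view is blocked by the arm. Next I'll measure the cap, knob and column precisely.

```bash
python3 - <<'E'
from h import *
im,d=robot.camera("top")
def bx(n,p):print(n,len(p),np.round(np.median(p,0),4),np.round((np.percentile(p,1,axis=0)+np.percentile(p,99,axis=0))/2,4),np.round(np.ptp(p,axis=0),3))
m=np.zeros(d.shape,bool);m[155:205,240:300]=1
p=pts("top",m,d); q=p[p[:,2]>.175]
k=cv2.kmeans(q[:,:2].astype(np.float32),2,None,(3,50,1e-5),5,0)
for i in(0,1):bx("hi",q[k[1][:,0]==i])
h=im.astype(int); r=(h[...,0]>140)&(h[...,1]<90)&(h[...,2]<90)
m=np.zeros(d.shape,bool);m[185:215,195:230]=1
p=pts("top",m,d);bx("knob z>.095",p[p[:,2]>.1])
bx("knob red",pts("top",m&r,d))
# base plate orientation
m=np.zeros(d.shape,bool);m[150:245,175:305]=1
p=pts("top",m,d);b=p[(p[:,2]>.006)]
print(cv2.minAreaRect(b[:,:2].astype(np.float32)*1000))
b=b[b[:,2]<.02]
print(cv2.minAreaRect(b[:,:2].astype(np.float32)*1000), np.median(b[:,2]))
E
```

```text
hi 346 [ 0.4335 -0.2161  0.1911] [ 0.4303 -0.2176  0.1869] [0.048 0.052 0.023]
hi 407 [ 0.4126 -0.2517  0.1984] [ 0.4142 -0.252   0.19  ] [0.053 0.055 0.029]
knob z>.095 129 [ 0.4374 -0.0885  0.112 ] [ 0.4381 -0.0884  0.1093] [0.027 0.027 0.016]
knob red 62 [ 0.4389 -0.0872  0.1125] [ 0.4383 -0.0873  0.1125] [0.022 0.022 0.009]
((446.8435363769531, -150.64369201660156), (322.1859436035156, 235.73085021972656), 68.4083251953125)
((446.8435363769531, -150.64369201660156), (322.1859436035156, 235.73085021972656), 68.4083251953125) 0.01691773519434192
```

```bash
python3 -m jog '[0,0,0,0.01,0.01,0.03,0, 0,0,0,0.015,0.03,0.02,0, 0,0,0,0.015,0.03,0.02,0, 0,0,0,0.015,0.03,0.02,0, 0,0,0,0.015,0.03,0.01,0, 0,0,0,0.015,0.03,0.01,0, 0,0,0,0.015,0.03,0.01,0, 0,0,0,0.015,0.03,0,0, 0,0,0,0.015,0.03,0,0, 0,0,0,0.015,0.03,0,0, 0,0,0,0.015,0.03,0,0, 0,0,0,0.015,0.03,0,0, 0,0,0,0.015,0.03,0,0, 0,0,0,0.015,0.03,0,0, 0,0,0,0.015,0.03,0,0, 0,0,0,0,0,0,0, 0,0,0,0,0,0,0]'
python3 - <<'E'
from h import *
o=robot.get_obs();print(o["eef_pos"],o["tool_rot"],o["t"])
im,d=robot.camera("wrist");cv2.imwrite("pics/w1.png",im[:,:,::-1]);np.savez("w1.npz",im=im,d=d)
for n in("press_top","knob_mid","jar_mid"):
    for r in robot.regions_of("wrist",n)[:3]:
        p=pts("wrist",r["pixels"],d)
        print(n,round(r["p"],2),np.round(r["xy"]),np.round(np.median(p,0),3),np.round(np.percentile(p,[2,98],axis=0),3).tolist() if len(p) else '')
p=pts("wrist",d>0,d);q=p[(p[:,2]>.194)&(p[:,2]<.204)];print(len(q),np.median(q,0) if len(q) else '')
print(cv2.minAreaRect(q[:,:2].astype(np.float32)*1000) if len(q)>5 else '')
np.save("w1p.npy",p)
E
```

```text
t: 2.07
eef_pos: [0.4016, -0.1666, 0.3625]
tool_rot: [3.107, 0.466, 0.001]
ft_force: [0.6, -0.3, -0.3]
finger_gap: 0.999
gripper_force: 0.0
[ 0.40160338 -0.16661929  0.36251432] [3.10658364e+00 4.66257009e-01 6.74123866e-04] 2.0667
press_top 0.79 [305. 163.] [ 0.432 -0.22   0.182] [[0.403, -0.251, 0.151], [0.45, -0.19, 0.194]]
knob_mid 0.68 [206. 123.] [ 0.437 -0.093  0.112] [[0.425, -0.105, 0.099], [0.449, -0.079, 0.115]]
jar_mid 0.68 [377. 236.] [ 0.323 -0.441  0.036] [[0.302, -0.465, 0.008], [0.341, -0.428, 0.038]]
jar_mid 0.57 [279. 136.] [ 0.447 -0.199  0.066] [[0.418, -0.223, 0.038], [0.459, -0.185, 0.146]]
1175 [ 0.40391575 -0.25465089  0.19974804]
((246.97039794921875, -137.83580017089844), (84.72325897216797, 440.25262451171875), 60.47433090209961)
```

View pics/w1.png

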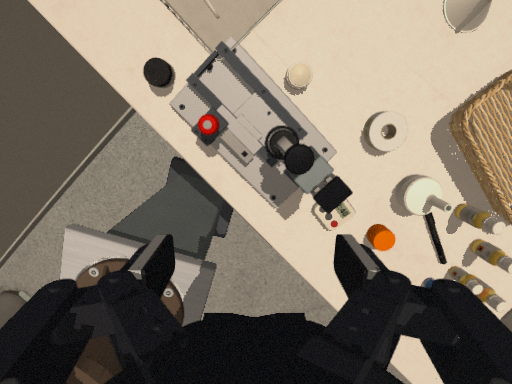

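The wrist view shows the cap at pixel (300,159), the knob at (208,125), the column top at (333,194) and the gauged jar's lid just behind the head at (282,140).

```bash
python3 - <<'E'
from h import *
z=np.load("w1.npz");im,d=z["im"],z["d"]
def M(c,r):
    m=np.zeros(d.shape,np.uint8);cv2.circle(m,c,r,1,-1);return m>0
def rep(n,p):
    c=cv2.minEnclosingCircle(p[:,:2].astype(np.float32)*1000);print(n,len(p),np.round(p.mean(0),4),np.round(np.percentile(p,[1,99],axis=0),4).tolist(),c);return p.mean(0)
p=pts("wrist",M((300,159),22),d)
c=rep("cap",p[(p[:,2]>.187)&(p[:,2]<.1965)])
p=pts("wrist",M((333,194),26),d);q=p[(p[:,2]>.1965)&(p[:,2]<.203)]
rep("col",q);print(cv2.minAreaRect(q[:,:2].astype(np.float32)*1000))
p=pts("wrist",M((208,125),16),d)
k=rep("knob",p[p[:,2]>.105])
p=pts("wrist",M((255,140),85),d);b=p[(p[:,2]>.01)&(p[:,2]<.02)]
print(cv2.minAreaRect(b[:,:2].astype(np.float32)*1000))
E
```

```text
cap 744 [ 0.4354 -0.2113  0.1925] [[0.419, -0.2276, 0.1879], [0.4513, -0.1956, 0.1949]] ((434.8529968261719, -212.09681701660156), 17.62407684326172)
col 792 [ 0.4086 -0.2609  0.1999] [[0.3877, -0.2795, 0.1975], [0.4285, -0.2427, 0.2015]] ((407.7461242675781, -261.5660095214844), 22.538066864013672)
((408.0702209472656, -261.40191650390625), (28.469148635864258, 38.105350494384766), 60.47433090209961)
knob 320 [ 0.4364 -0.0926  0.1119] [[0.4238, -0.1056, 0.1066], [0.4489, -0.0793, 0.115]] ((435.76629638671875, -92.00553894042969), 14.351691246032715)
((466.3958435058594, -171.68576049804688), (257.0671081542969, 201.43417358398438), 61.343936920166016)
```

```bash
python3 -m jog '[0,0,0,0.006,-0.008,-0.02,255, 0,0,0,0.006,-0.008,-0.02,255, 0,0,0,0.006,-0.008,-0.02,255, 0,0,0,0.006,-0.008,-0.02,255, 0,0,0,0.006,-0.008,-0.02,255, 0,0,0,0.0034,-0.005,-0.02,255, 0,0,0,0,0,-0.015,255, 0,0,0,0,0,-0.006,255, 0,0,0,0,0,0,255, 0,0,0,0,0,0,255]' 40
python3 - <<'E'
from h import *
im,d=robot.camera("wrist");cv2.imwrite("pics/w2.png",im[:,:,::-1])
E
```

```text
t: 3.1
eef_pos: [0.4342, -0.2137, 0.2218]
tool_rot: [3.108, 0.458, 0.0]
ft_force: [-0.7, -1.3, 0.2]
finger_gap: -0.0
gripper_force: 0.0
```

View pics/w2.png

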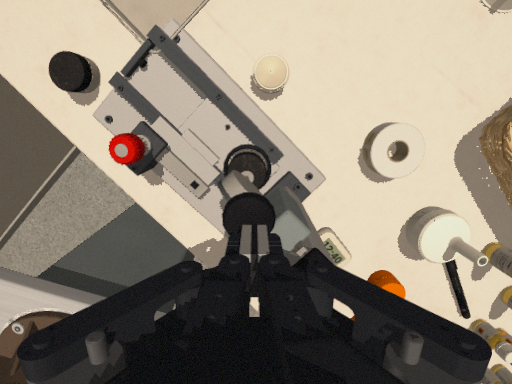

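The closed tips are at about (255,238), over the near part of the cap at (248,213), and the knob is at (126,149). I'll re-measure both from this closer view.

```bash
python3 - <<'E'
from h import *
im,d=robot.camera("wrist")
P=robot.camera_params("wrist");T=np.array(P["world_from_camera"])
for n,c,r,lo,hi in(("cap",(248,213),32,.186,.197),("knob",(126,149),24,.106,.118)):
    m=np.zeros(d.shape,np.uint8);cv2.circle(m,c,r,1,-1)
    p=pts("wrist",m>0,d);q=p[(p[:,2]>lo)&(p[:,2]<hi)]
    print(n,len(q),np.round(q.mean(0),4),cv2.minEnclosingCircle(q[:,:2].astype(np.float32)*1000))
e=np.r_[robot.get_obs()["eef_pos"][:2],.193]
for w in (e,np.r_[e[:2],.2108]):
    print(cv2.projectPoints((T[:3,:3].T@(w-T[:3,3]))[None],np.zeros(3),np.zeros(3),np.array(P["camera_matrix"]),np.array(P["dist"]))[0])
E
```

```text
cap 1604 [ 0.4417 -0.2073  0.193 ] ((436.5500183105469, -209.245361328125), 17.78980255126953)
knob 782 [ 0.4381 -0.0906  0.1122] ((436.91436767578125, -88.81095886230469), 14.766619682312012)
[[[253.37624348 224.49535334]]]
[[[253.34765696 236.28138115]]]
```

```bash
python3 -m jog '[0,0,0,0.0025,0.0045,-0.006,255, 0,0,0,0,0,-0.006,255, 0,0,0,0,0,-0.005,255, 0,0,0,0,0,-0.005,255, 0,0,0,0,0,-0.005,255, 0,0,0,0,0,-0.005,255, 0,0,0,0,0,-0.004,255, 0,0,0,0,0,0,255]'
```

```text
t: 3.87
eef_pos: [0.4371, -0.2084, 0.1848]
tool_rot: [-3.107, -0.46, -0.0]
ft_force: [-1.0, 2.1, 7.8]
finger_gap: 0.001
gripper_force: 3.6
```

```bash
python3 -m jog '[0,0,0,0,0,-0.003,255, 0,0,0,0,0,-0.002,255, 0,0,0,0,0,0,255, 0,0,0,0,0,0,255]'
```

```text
t: 4.2
eef_pos: [0.4371, -0.2084, 0.1805]
tool_rot: [-3.108, -0.46, -0.001]
ft_force: [-1.9, 2.0, 8.7]
finger_gap: 0.005
gripper_force: 4.5
```

```bash
python3 -m jog '[0,0,0,0,0,-0.001,255, 0,0,0,0,0,-0.001,255, 0,0,0,0,0,0,255, 0,0,0,0,0,0,255]'
```

```text
t: 4.53
eef_pos: [0.4372, -0.2084, 0.1787]
tool_rot: [3.108, 0.46, 0.001]
ft_force: [-1.8, 3.0, 10.8]
finger_gap: -0.002
gripper_force: 5.6
```

```bash
python3 -m jog '[0,0,0,0,0,-0.001,255, 0,0,0,0,0,0,255, 0,0,0,0,0,0,255]'
```

```text
t: 4.78
eef_pos: [0.4372, -0.2085, 0.1786]
tool_rot: [3.107, 0.46, 0.001]
ft_force: [-5.9, 3.8, 21.1]
finger_gap: -0.003
gripper_force: 11.1
```

The head is on its hard stop: the force jumped to 21 N with no further travel. I'll hold for over a second, then lift.

```bash
python3 -m jog '[0,0,0,0,0,0,255, 0,0,0,0,0,0,255, 0,0,0,0,0,0,255, 0,0,0,0,0,0,255, 0,0,0,0,0,0,255, 0,0,0,0,0,0,255, 0,0,0,0,0,0,255, 0,0,0,0,0,0,255, 0,0,0,0,0,0,255, 0,0,0,0,0,0,255, 0,0,0,0,0,0,255, 0,0,0,0,0,0,255]'
python3 - <<'E'
from h import *
im,d=robot.camera("wrist");cv2.imwrite("pics/w3.png",im[:,:,::-1])
m=np.zeros(d.shape,np.uint8);cv2.circle(m,(248,213),20,1,-1)
p=pts("wrist",m>0,d);print(np.median(p,0))
E
```

```text
t: 5.78
eef_pos: [0.4372, -0.2085, 0.1786]
tool_rot: [3.107, 0.46, 0.001]
ft_force: [-5.4, 3.8, 21.5]
finger_gap: 0.0
gripper_force: 11.0
[ 0.44637378 -0.20197289  0.16524291]
```

```bash
python3 -m jog '[0,0,0,0,0,0.005,255, 0,0,0,0,0,0.01,255, 0,0,0,0,0,0.015,255, 0,0,0,0,0,0.015,255, 0,0,0,0,0.01,0.02,255, 0,0,0,0,0.015,0.01,200, 0,0,0,0,0.015,0,100, 0,0,0,0,0.015,0,100, 0,0,0,0,0,0,100, 0,0,0,0,0,0,100, 0,0,0,0,0,0,100]'
python3 - <<'E'
from h import *
o=robot.get_obs();print(o["finger_gap"])
im,d=robot.camera("wrist");cv2.imwrite("pics/w4.png",im[:,:,::-1])
h=im.astype(int); r=(h[...,0]>130)&(h[...,1]<80)&(h[...,2]<80)
p=pts("wrist",d>0,d)
for n,x,y,lo,hi in(("cap",.437,-.209,.186,.197),("knob",.437,-.09,.106,.118)):
    q=p[(np.hypot(p[:,0]-x,p[:,1]-y)<.024)&(p[:,2]>lo)&(p[:,2]<hi)]
    print(n,len(q),np.round(q.mean(0),4),cv2.minEnclosingCircle(q[:,:2].astype(np.float32)*1000))
E
```

```text
t: 6.75
eef_pos: [0.4366, -0.1546, 0.2521]
tool_rot: [3.108, 0.459, -0.001]
ft_force: [-0.4, -0.5, 0.2]
finger_gap: 0.607
gripper_force: 0.0
0.6069680990073987
cap 1076 [ 0.4421 -0.2085  0.1926] ((436.8447265625, -209.16551208496094), 17.64434051513672)
knob 584 [ 0.4385 -0.0896  0.112 ] ((437.4776916503906, -89.0434341430664), 14.543343544006348)
```

View pics/w4.png

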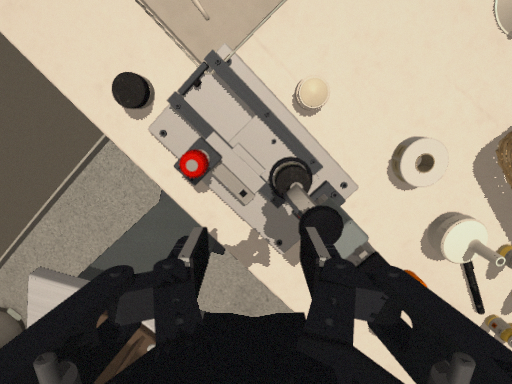

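The view shows the head back up (cap at z 0.1926, pixel (320,226)), and the jar seated under it. The knob is at pixel (193,164), world (0.4375, -0.089), with its top at 0.112. I'll move to it next.

```bash
python3 -m jog '[0,0,0,0.001,0.02,0,100, 0,0,0,0,0.025,-0.01,100, 0,0,0,0,0.0205,-0.03,100, 0,0,0,0,0,-0.03,100, 0,0,0,0,0,-0.03,100, 0,0,0,0,0,-0.02,100, 0,0,0,0,0,-0.015,100, 0,0,0,0,0,-0.015,100, 0,0,0,0,0,-0.01,100, 0,0,0,0,0,0,100]'
python3 - <<'E'
from h import *
im,d=robot.camera("wrist");cv2.imwrite("pics/w5.png",im[:,:,::-1])
E
```

```text
t: 7.63
eef_pos: [0.4367, -0.0888, 0.0905]
tool_rot: [-3.107, -0.458, 0.005]
ft_force: [-0.9, -0.1, -0.2]
finger_gap: 0.607
gripper_force: 0.0
```

View pics/w5.png

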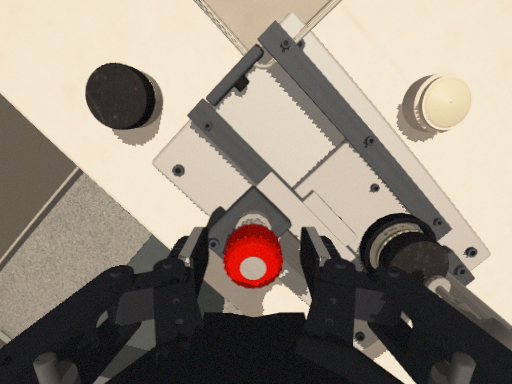

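The knob is centred between the pads at (253,258), with clearance on both sides. I'll grip it now.

```bash
python3 -m jog '[0,0,0,0,0,0,255, 0,0,0,0,0,0,255, 0,0,0,0,0,0,255, 0,0,0,0,0,0,255, 0,0,0,0,0,0,255, 0,0,0,0,0,0,255]' 60
```

```text
t: 8.18
eef_pos: [0.4383, -0.0877, 0.0933]
tool_rot: [3.108, 0.46, 0.002]
ft_force: [-1.8, 3.5, 6.3]
finger_gap: 0.299
gripper_force: 58.7
```

```bash
python3 -m jog '[0,0,0,0,0,0.003,255, 0,0,0,0,0,0.003,255, 0,0,0,0,0,0.003,255, 0,0,0,0,0,0.003,255, 0,0,0,0,0,0,255]'
```

```text
t: 8.6
eef_pos: [0.4381, -0.088, 0.1048]
tool_rot: [-3.108, -0.46, -0.001]
ft_force: [3.7, 4.3, -9.4]
finger_gap: 0.303
gripper_force: 59.5
```

```bash
python3 -m jog '[0,0,0,0,0,0.001,255, 0,0,0,0,0,0.001,255, 0,0,0,0,0,0,255, 0,0,0,0,0,0,255]'
```

```text
t: 8.93
eef_pos: [0.4381, -0.088, 0.1058]
tool_rot: [-3.107, -0.46, -0.0]
ft_force: [7.4, 3.4, -19.2]
finger_gap: 0.304
gripper_force: 62.1
```

The force jumped to 19 N after 12.5 mm, so the pin is on its stop. I'll wait for the shuttle and check.

```bash
python3 -m jog '[0,0,0,0,0,0,255, 0,0,0,0,0,0,255, 0,0,0,0,0,0,255, 0,0,0,0,0,0,255, 0,0,0,0,0,0,255, 0,0,0,0,0,0,255, 0,0,0,0,0,0,255, 0,0,0,0,0,0,255, 0,0,0,0,0,0,255, 0,0,0,0,0,0,255, 0,0,0,0,0,0,255, 0,0,0,0,0,0,255, 0,0,0,0,0,0,255, 0,0,0,0,0,0,255, 0,0,0,0,0,0,255, 0,0,0,0,0,0,255, 0,0,0,0,0,0,255, 0,0,0,0,0,0,255, 0,0,0,0,0,0,255, 0,0,0,0,0,0,255]'
python3 - <<'E'
from h import *
im,d=robot.camera("wrist");cv2.imwrite("pics/w6.png",im[:,:,::-1])
for r in robot.regions_of("wrist","jar_mid")[:3]:
    print(r["p"],r["xy"],np.median(pts("wrist",r["pixels"],d),0))
E
```

```text
t: 10.6
eef_pos: [0.4381, -0.088, 0.1058]
tool_rot: [-3.107, -0.46, -0.0]
ft_force: [7.1, 3.6, -18.9]
finger_gap: 0.302
gripper_force: 62.1
0.83 [340.2, 185.9] [ 0.47505463 -0.13744846  0.06667963]
```

View pics/w6.png

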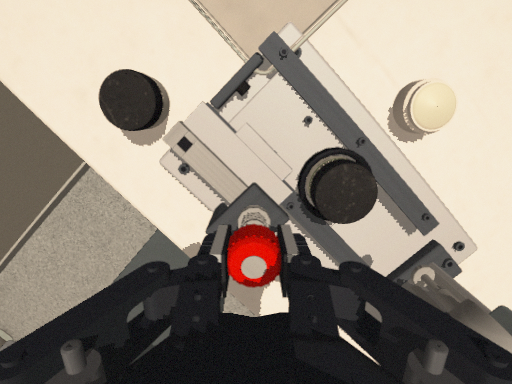

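The shuttle has moved out with the jar upright at (340,186), and the fingers still hold the knob. I'll check that it travelled the full 70 mm by comparing with the earlier frame and the top camera.

```bash
python3 - <<'E'
from h import *
im,d=robot.camera("wrist")
p=pts("wrist",d>0,d);f=np.array([-.487,-.873])
def lid(p,c,n):
    q=p[(np.hypot(p[:,0]-c[0],p[:,1]-c[1])<.04)&(p[:,2]>.0625)&(p[:,2]<.0715)]
    x=q[:,:2];A=np.c_[2*x,np.ones(len(x))]
    hull=cv2.convexHull((x*1000).astype(np.float32))[:,0]
    print(n,len(q),np.median(q[:,2]),"circ",cv2.minEnclosingCircle((x*1000).astype(np.float32)),"fx range",np.percentile(x@f,[.5,99.5]))
lid(p,(.475,-.137),"now")
z=np.load("w1p.npy");lid(z,(.441,-.198),"w1")
# shuttle plate extent: points at 0.03-0.06 heights
for n,P in(("now",p),("w1",z)):
    for lo,hi in((.022,.03),(.03,.038),(.038,.046),(.046,.056)):
        g=np.array([.873,-.487]);q=P[(P[:,2]>lo)&(P[:,2]<hi)]
        r=q[:,:2]-[.437,-.209];a,b=r@f,r@g;k=(abs(b)<.09)&(a>-.25)&(a<.1)
        print(n,lo,k.sum(),np.round(np.percentile(a[k],[.5,5,50,95,99.5]),4) if k.sum() else '')
E
python3 -m jog '[0,0,0,0,0,0,255, 0,0,0,0,0,0,255, 0,0,0,0,0,0,255, 0,0,0,0,0,0,255, 0,0,0,0,0,0,255, 0,0,0,0,0,0,255, 0,0,0,0,0,0,255, 0,0,0,0,0,0,255, 0,0,0,0,0,0,255]'
python3 - <<'E'
from h import *
im,d=robot.camera("wrist")
for r in robot.regions_of("wrist","jar_mid")[:3]:
    print(r["p"],r["xy"],np.median(pts("wrist",r["pixels"],d),0))
E
```

```text
now 3163 0.0668333202469997 circ ((466.2542724609375, -133.89710998535156), 31.611953735351562) fx range [-0.12763002 -0.08627364]
w1 319 0.06644711765118572 circ ((437.7961730957031, -206.12588500976562), 21.784334182739258) fx range [-0.05474292 -0.01968761]
now 0.022 3244 [-0.239  -0.2139 -0.0754  0.0504  0.0715]
now 0.03 16631 [-0.2449 -0.2333 -0.1291 -0.0111  0.0523]
now 0.038 7177 [-0.1891 -0.1836 -0.1407 -0.0828  0.0439]
now 0.046 820 [-0.1878 -0.183  -0.0966  0.0441  0.045 ]
w1 0.022 589 [-0.2434 -0.2099 -0.1657  0.0485  0.0706]
w1 0.03 3942 [-0.2412 -0.228  -0.0827  0.002   0.0219]
w1 0.038 1208 [-0.2146 -0.102  -0.0507 -0.0006  0.015 ]
w1 0.046 48 [-0.0839 -0.0816 -0.0411 -0.0192 -0.0149]
t: 11.5
eef_pos: [0.4381, -0.0881, 0.1058]
tool_rot: [-3.107, -0.46, -0.0]
ft_force: [6.1, 3.2, -18.9]
finger_gap: 0.302
gripper_force: 62.1
0.79 [337.8, 186.4] [ 0.47491243 -0.13778054  0.06663187]
```

The lid edge moved about 72 mm along the guides, which matches the 70 mm stroke. It is now stationary, the lid height is unchanged, and the pin is on its stop. I'll hand in.

```bash
python3 -c "
from workcell import robot
print(robot.close_job())"
```

```text
the job is handed in; nothing more can be done
None
```

I pressed the gauge head to its stop, held it there for over a second, and let it spring back up. I then pulled the index pin fully out, the shuttle carried the upright jar about 70 mm out to its stop, and I handed the job in still gripping the knob; the hand-in call gave no verdict, and I didn't read the dial.

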